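Rock the tilt gauge on the lens former to its mark and hold

TASK

Take the tilt gauge by its grip and set it level across the rounded top of the wooden lens former, dial plane square across the barrel, and let it stand there level for a moment. Then rock it on the barrel, sole still resting on the wood, until its hanging pointer settles on the small set mark at the rim of the dial. Finish holding it just so, in your grip and against the former; don't press hard, and leave the lenses, frames and screwdriver where they are.

Things in the scene. Friction and masses are not known exactly. Their poses are not given: they have to be found in the camera images.
- gauge: Tilt gauge, loose, about 0.5 kg, 202 mm tall, standing on the table. Flat sole 60 (x) x 110 (y) x 12 mm; on it an upright round dial case, 136 mm across, 18 mm thick in x, centre 78 mm up; on top a black grip 36 (x) x 20 (y) mm, from 146 to 202 mm up. Origin: centre of the sole's underside; z up, x out of the dial face (away from the robot, turned 0.05 to 0.7 rad to its right), y along the sole.
- gauge_grip (a point): Centre of the gauge's grip, 175 mm above the sole's underside on the gauge's z axis; axes as the gauge's. Best pinched from above across its 20 mm width (fingers closing along the gauge's y), with fingertips staying above the dial case, whose top is 29 mm below this point.
- gauge_sole (a point): Centre of the gauge's sole underside (same point as the gauge's origin).
- pointer (a joint): Angle (rad) of the pointer, a pendulum needle hanging freely from the dial's centre, in front of the dial. It hangs plumb once its swing (about 3 Hz) has died away in 1 to 2 s. Reads 0 when the gauge is level and equals the gauge's tilt about its own +x axis (top leaning to the gauge's -y side is positive).
- mark (a joint): Angle (rad) of the set mark, a short tab 10 mm wide at the rim of the dial, on the same scale as the pointer: set somewhere from 0.2 to 0.46, to the gauge's -y side of the lowest point (left as seen facing the dial). It is clamped and stays put. The pointer is on the mark when both angles agree.
- pointer_tip (a point): Lower end of the pointer, 54 mm from the dial centre.
- mark_tip (a point): Point in the middle of the mark's inner edge, 54 mm from the dial centre; the pointer tip meets it when on the mark.
- former: Wooden lens former on the table: a plywood offcut 110 (x) x 104 (y) x 18 mm, screwed down, and in a well in it a sprung block 60 (x) x 80 (y) mm with a half-round barrel top of radius 40 mm. The barrel's axis runs along the former's x, 42 mm above the table. Origin: centre of the underside, on the table; x points away from the robot, turned 0.05 to 0.7 rad to its right.
- barrel (a joint): How far (m) the sprung barrel block is pressed straight down into its well: 0 at rest, 0.008 at the stop. It begins to sink at about 2 N and reaches the stop at about 11 N, so 2 to 5 mm is a light, safe press.
- former_crown (a point): Middle of the highest line of the barrel, 82 mm above the table while the block is not pressed (the point does not sink with it); axes as the former's. The gauge belongs with its sole's centre over this point, its x along the former's x.
- lens_a: 62 mm dark-tinted convex lens blank lying flat, dome up, 11 mm high, loose; bystander. Origin: centre of its underside.
- lens_b: 62 mm dark-tinted convex lens blank lying flat, dome up, 11 mm high, loose; bystander. Origin: centre of its underside.
- lens_c: 66 mm dark-tinted convex lens blank lying flat, dome up, 11 mm high, loose; bystander. Origin: centre of its underside.
- lens_d: 66 mm dark-tinted convex lens blank lying flat, dome up, 11 mm high, loose; bystander. Origin: centre of its underside.
- frame_a: Brown spectacle frame standing on its rims and temple ends, 130 mm wide, 120 mm long, 45 mm high, loose; bystander. Origin: on the surface below the bridge; its temples run to its -x.
- frame_b: Black spectacle frame standing on its rims and temple ends, 130 mm wide, 120 mm long, 45 mm high, loose; bystander. Origin: on the surface below the bridge; its temples run to its -x.
- driver: Small screwdriver, 150 mm long, lying on the table, loose; bystander. Origin: near the middle of its underside.
Not all that is in view belongs to the job. What is shaped like the gauge but blue is not meant. Of the things that look like the former, the largest one is meant.

How it is judged:
On the way:
1. The gauge, held, stands level and square across the former's barrel, its pointer hanging near zero (contact force between gauge and former above 0.3 N and contact force between the fingers and gauge above 1 N and x of gauge_sole in the frame of former between -0.02 and 0.02 m and y of gauge_sole in the frame of former between -0.04 and 0.04 m and z of gauge_sole in the frame of former above 0.06 m and angle between the x axis of gauge and the x axis of former, either way round below 0.2 rad and angle between gauge's own z axis and vertical below 0.08 rad and value of joint pointer between -0.1 and 0.1 rad), for 0.3 s.
At the end, for the whole second after the job is handed in: The gauge is held by the fingers and its sole rests on the former's barrel (over 0.3 N), sole centre within 20 mm along and 40 mm across the crown and higher than 60 mm, its x axis within 0.2 rad of the former's; the pointer tip is within 4.5 mm (0.083 rad) of the mark and still (under 0.4 rad/s) (contact force between gauge and former above 0.3 N and contact force between the fingers and gauge above 1 N and x of gauge_sole in the frame of former between -0.02 and 0.02 m and y of gauge_sole in the frame of former between -0.04 and 0.04 m and z of gauge_sole in the frame of former above 0.06 m and angle between the x axis of gauge and the x axis of former, either way round below 0.2 rad and distance between pointer_tip and mark_tip below 0.0045 m and velocity of joint pointer between -0.4 and 0.4 rad/s); the arm keeps its last pose, push and grip.
It fails at once if A lens, frame or the screwdriver is pushed more than 25 mm away (distance of any of lens_a, lens_b, lens_c, lens_d, frame_a, frame_b, driver from where it was at the start of the episode above 0.025 m).
It fails at once if The gauge is pressed on the former with more than 40 N (contact force between gauge and former above 40 N).
It also fails if it takes over 58 s, if anything falls off the work surface, if the arm or the gripper's body presses on something with over 40 N, if the wrist force passes 120 N, or if a joint passes its speed limit or range.

ROBOT

A 7-joint arm with a two-finger parallel gripper is mounted at the origin on the work surface. World frame = base frame: x ahead of the robot, y to its left, z up, the work surface at z = 0. Lengths are in m, angles in rad, forces in N, time in s.
With the tool pointing down it reaches from about 0.425 to 0.925 m from the base axis. Payload 6.8 kg.
Tool frame: the origin (TCP) lies at the very end of the fingers, on their centre line; the grasp point (between the pads) lies 19 mm behind it (tcp_to_grasp is the distance from the TCP to the grasp point, in m); z points along the fingers, y is the direction in which the jaws open and shut (so a half turn about z gives the same grasp; the last joint's range is limited). The gripper opens to 85 mm and grips with 20 to 120 N. Pads are 22 mm wide; open, the fingers measure 114 mm over their backs; the gripper's body (76 mm by 85 mm) begins 54 mm behind the grasp point. The pads swing forward as they close: fully open they stand 13 mm farther back than shut.
Start: joints at [-1.335, 0.477, 0.022, 1.555, -0.011, 1.109, -0.083], TCP at [0.228, 0.636, 0.231] pointing down, gripper open.
Joint ranges: [-2.96, 2.96], [-0.34, 2.1], [-1.41, 1.46], [0.24, 2.44], [-1.37, 4.51], [0.17, 1.92], [-2.96, 2.96]. Speed limits (rad/s): [2.39, 2.39, 3.14, 3.14, 3.14, 3.14, 3.14].

INTERFACE

Orientations are given as a unit quaternion [w, x, y, z].
In Python, from station import * gives the robot as it stands.
- The arm moves only by the tool apply_moves, never from a script. Its argument "increments" is one flat list of numbers, 5 for each row, row after row: the finger opening in mm, from 0 to 85.4, then the shift along the tool's x, y, z in mm, then the turn about the tool's z in degrees. In form: [claw, tx, ty, tz, roll, claw, tx, ty, tz, roll, ...]. A call has 1 to 12 rows; each row shifts and turns the pose as measured when the row begins, along the tool's axes as they then stand; what a row does not reach is not made up. A row lasts 1/8 s, in which the tool goes at most 62.5 mm and 10.7 degrees, less where a joint would pass 70% of its speed; a pose out of reach is approached as far as the arm can. A call with a gripper value outside its range is refused whole. The fingers move at their own pace and stop on an object; "squeeze" is the grip in N (left out, the last holds). Time passes only in rows, so rows that do not move let the fingers close. It gives the time, the measured TCP pose, the force and the opening at its end, in the units of the state.
- get_obs(): the state, without advancing time (a new reading comes with each control period).
- read_camera(name): name is "scene" or "top" or "wrist"; returns (picture, depth): 480x640x3 uint8, blue, green, red; 480x640 float32, m along the optical axis (not along the pixel's ray), 0 where there is no reading.
- get_calibration(name): a dict with "mtx" (3x3 intrinsics, pixels), "D" ([k1, k2, p1, p2, k3] as OpenCV has them; the pictures are not rectified), "camera_from_world" (4x4, takes a point from world to camera coordinates); the wrist camera has in their place "T_tool_cam" (4x4, takes a point from camera to tool coordinates, whose origin is the TCP and whose axes are the flange's). Camera axes: x right, y down, z forward; pixel columns grow to the right and rows downward; lengths in m; the calibration is good to about 2 mm. A picture is of the moment at which its call begins: read the wrist's pose just before it. get_calibration takes no time and is no camera call.
- hand_in(): hands the job in, once; it reports no verdict.
Trained networks look in the newest picture that a camera, given by its name, has taken for a name from the list of things; names that differ only in an ending like _2 or _b are one class to them, and where a whole thing is asked for, a point or a joint stands for the part that bears it (a point fixed in the world has none). Each returns a list of dicts, best first, with "p" (0 to 1); they miss things now and then, are a little off and sometimes report something else, mostly with a low value. They report only what shows in the picture. A call takes as long as a camera call. They do not tell look-alikes from the thing itself.
- outline_of(camera, thing): "pixels" (480x640 bool, what is visible of it) and "extent" ([centre column, centre row, width, height] in pixels, round what is visible of it).
The state is a dict: "t": time; "q": joint angles; "joint_vel": joint speeds; "joint_torque": joint torques, N m; "eef_pos": TCP position; "tool_rot": TCP orientation; "contact_force": force on the tool from outside, world axes, zero at the start; "torque": the same for the moment, N m; "gripper_width": opening from 0.0 (shut) to 1.0 (fully open).
Only numpy, scipy, OpenCV 4.12 (cv2) and the standard library are available. Lean on these libraries where they do the work, as an engineer would, in place of code of your own. Each camera call takes 0.05 s, during which the arm holds its last target.

## Working session

There is one attempt and no reset: what is moved stays moved. The work goes in short steps, Python scripts to look and compute and a tool call to move; the robot and the scene stay as the last step left them, time stands still between calls to the robot, and variables do not carry over. Pictures are saved under pics/ and viewed, and the job is handed in when it is done.

Besides the shell and the picture viewer there is one more tool, called after "Call:" in YAML: its name, and indented under it one key for each argument. apply_moves: Moves the arm, as the interface text tells. Its arguments: {"type":"object","properties":{"increments":{"type":"array"},"squeeze":{"type":"number"}},"required":["increments"]}

```bash
ls; mkdir -p pics
python3 - <<'E'
from station import *
import cv2,numpy as np
print(get_obs())
for c in("scene","top","wrist"):
    im,d=read_camera(c); cv2.imwrite(f"pics/{c}0.png",im); np.save(f"pics/{c}0.npy",d)
    k=get_calibration(c); print(c,{a:np.round(np.array(b),4).tolist() for a,b in k.items()})
E
```

```text
pics
{'t': 0.0, 'q': array([-1.33511182,  0.47782763,  0.0223033 ,  1.5564483 , -0.01149226,
        1.10926242, -0.08312128]), 'joint_vel': array([ 0.00046243, -0.0007848 , -0.00079528, -0.00183852,  0.00060357,
        0.00252159,  0.00059729]), 'joint_torque': array([-1.41181031e-04, -5.96461022e+01,  1.60813104e+00, -2.81190133e+01,
        1.25469381e-02,  9.60534060e-03, -2.61559939e-05]), 'eef_pos': array([0.22730846, 0.63495766, 0.23030786]), 'tool_rot': array([-9.29837353e-05,  1.71029124e-01,  9.85265554e-01, -9.04246313e-04]), 'contact_force': array([-0.15714417,  0.87449212,  0.11468728]), 'torque': array([-0.00161119, -0.00647411, -0.01490485]), 'gripper_width': 0.9995314322611706}
scene {'mtx': [[534.4113, 0.0, 323.7052], [0.0, 534.4113, 242.3502], [0.0, 0.0, 1.0]], 'D': [-0.0717, 0.0, 0.0, 0.0, 0.0], 'camera_from_world': [[0.758, 0.6521, 0.0114, -0.355], [0.396, -0.4463, -0.8025, -0.1079], [-0.5182, 0.6128, -0.5966, 1.862], [0.0, 0.0, 0.0, 1.0]]}
top {'mtx': [[537.1996, 0.0, 321.1792], [0.0, 537.1996, 240.8291], [0.0, 0.0, 1.0]], 'D': [-0.0188, 0.0, 0.0, 0.0, 0.0], 'camera_from_world': [[-0.0525, -0.9986, 0.0017, 0.0188], [-0.9758, 0.051, -0.2127, 0.5344], [0.2124, -0.0128, -0.9771, 1.3421], [0.0, 0.0, 0.0, 1.0]]}
wrist {'mtx': [[419.0991, 0.0, 327.431], [0.0, 419.0991, 241.0811], [0.0, 0.0, 1.0]], 'D': [-0.0928, 0.0, 0.0, 0.0, 0.0], 'T_tool_cam': [[0.0009, -0.9568, -0.2908, 0.0739], [1.0, 0.001, 0.0, 0.0009], [0.0003, -0.2908, 0.9568, -0.1428], [0.0, 0.0, 0.0, 1.0]]}
```

View pics/scene0.png

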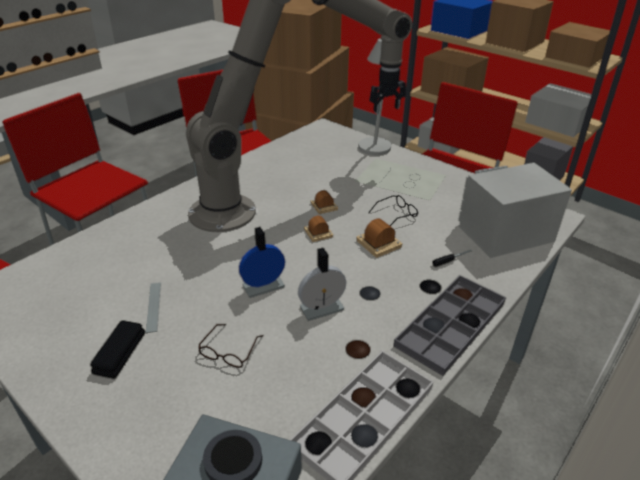

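View pics/top0.png

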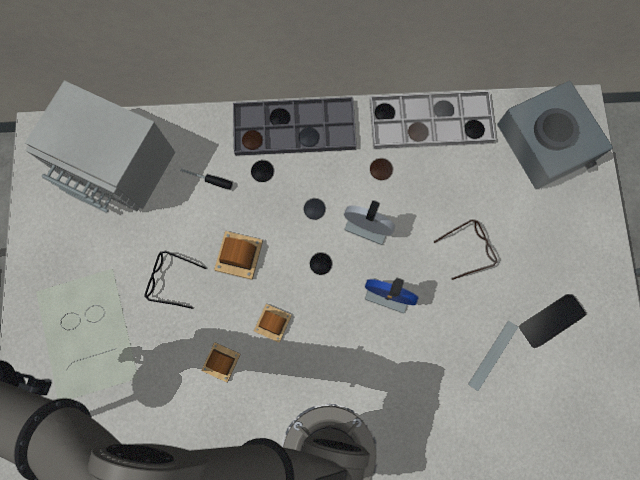

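View pics/wrist0.png

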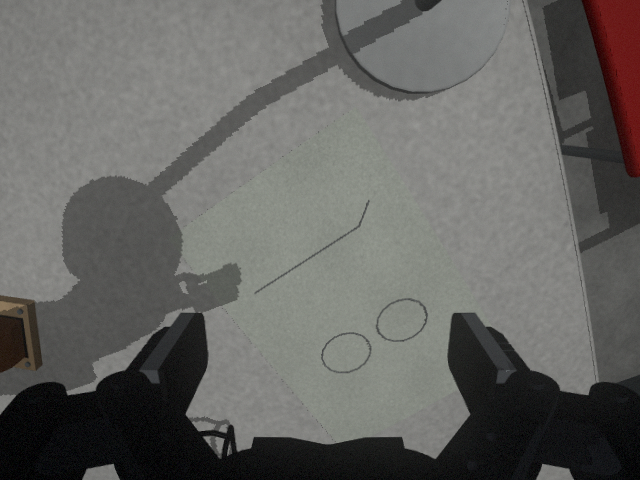

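The grey gauge is at about (370,220) in the top picture, with a blue decoy below it at (392,290). The largest former is at (240,255). Next I'll localise the gauge and the former from the depth images.

```bash
cat > h.py <<'E'
from station import *
import cv2,numpy as np
from scipy.spatial.transform import Rotation as Ro
def tool():
    o=get_obs(); q=o['tool_rot']; T=np.eye(4); T[:3,:3]=Ro.from_quat([q[1],q[2],q[3],q[0]]).as_matrix(); T[:3,3]=o['eef_pos']; return T,o
def w2c(c,T=None):
    k=get_calibration(c)
    if c=='wrist': return np.linalg.inv(T@np.array(k['T_tool_cam']))
    return np.array(k['camera_from_world'])
def cloud(c,d,T=None):
    k=get_calibration(c); h,w=d.shape
    u,v=np.meshgrid(np.arange(w),np.arange(h))
    p=cv2.undistortPoints(np.stack([u,v],-1).reshape(-1,1,2).astype(float),np.array(k['mtx']),np.array(k['D'])).reshape(h,w,2)
    P=np.concatenate([p*d[...,None],d[...,None]],-1)
    M=np.linalg.inv(w2c(c,T)); P=P@M[:3,:3].T+M[:3,3]; P[d<=0]=np.nan; return P
def rays(c,px,T=None):
    k=get_calibration(c)
    p=cv2.undistortPoints(np.array(px,float).reshape(-1,1,2),np.array(k['mtx']),np.array(k['D'])).reshape(-1,2)
    M=np.linalg.inv(w2c(c,T)); r=np.c_[p,np.ones(len(p))]@M[:3,:3].T
    return M[:3,3],r/np.linalg.norm(r,axis=1)[:,None]
def proj(c,X,T=None):
    k=get_calibration(c); M=w2c(c,T)
    r,_=cv2.Rodrigues(M[:3,:3]); p,_=cv2.projectPoints(np.array(X,float).reshape(-1,1,3),r,M[:3,3],np.array(k['mtx']),np.array(k['D'])); return p.reshape(-1,2)
E
python3 - <<'E'
from h import *
for c in('top','scene'):
    d=np.load(f'pics/{c}0.npy'); P=cloud(c,d)
    print(c,'table z',np.nanmedian(P[...,2][(P[...,0]>.4)&(P[...,0]<.9)&(abs(P[...,1])<.4)]))
    np.save(f'pics/P{c}.npy',P)
P=np.load('pics/Ptop.npy')
for n,(u,v) in dict(grip=(373,210),dialtop=(370,222),sole=(368,238),former=(240,250),blue=(395,288)).items(): print(n,P[v,u].round(3))
S=np.load('pics/Pscene.npy')
for n,(u,v) in dict(grip=(322,260),dial=(322,285),former=(380,235)).items(): print(n,S[v,u].round(3))
# crops
im=cv2.imread('pics/top0.png'); cv2.imwrite('pics/topc.png',cv2.resize(im[180:300,200:420],None,fx=3.6,fy=3.6,interpolation=cv2.INTER_CUBIC))
im=cv2.imread('pics/scene0.png'); cv2.imwrite('pics/scc.png',cv2.resize(im[200:340,270:420],None,fx=4,fy=4,interpolation=cv2.INTER_CUBIC))
E
```

```text
top table z 0.0016349249080959138
scene table z -0.0015262811801493026
grip [ 0.572 -0.134  0.198]
dialtop [ 0.568 -0.135  0.099]
sole [ 0.546 -0.136  0.013]
former [0.518 0.2   0.073]
blue [ 0.384 -0.17   0.2  ]
grip [ 0.588 -0.149  0.183]
dial [ 0.587 -0.146  0.096]
former [0.539 0.185 0.057]
```

View pics/topc.png

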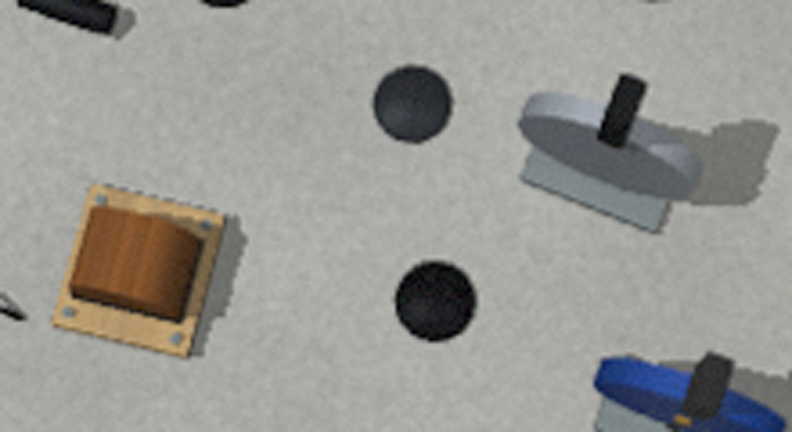

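View pics/scc.png

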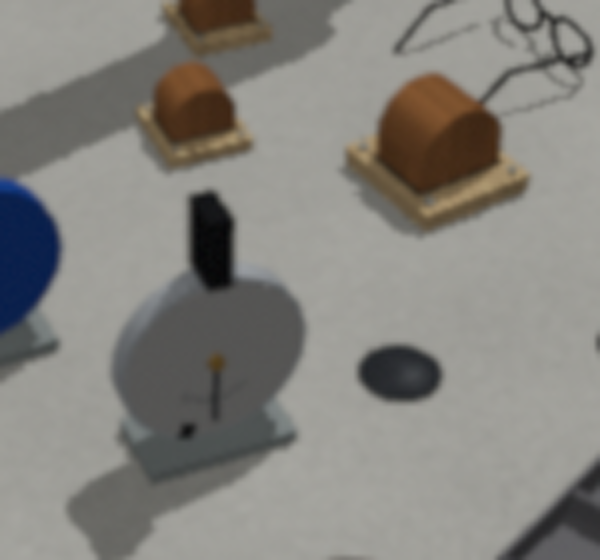

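Run:
```python
from h import *
P=np.load('pics/Ptop.npy');S=np.load('pics/Pscene.npy')
def near(P,x,y,r): return (np.hypot(P[...,0]-x,P[...,1]-y)<r)
m=near(P,.58,-.14,.1)
A=P[m]; g=A[A[:,2]>.188]; print('griptop top',len(g),g.mean(0),np.ptp(g,axis=0))
c,s,a=cv2.minAreaRect((g[:,:2]*1000).astype(np.float32)); print(c,s,a)
B=S[near(S,.58,-.14,.1)]; g=B[B[:,2]>.192];print('griptop sc',len(g),g.mean(0))
f=B[(B[:,2]>.05)&(B[:,2]<.135)]
# plane fit ransac
rng=np.random.default_rng(0);best=None
for _ in range(500):
    i=f[rng.choice(len(f),3,False)]; n=np.cross(i[1]-i[0],i[2]-i[0]); L=np.linalg.norm(n)
    if L<1e-6: continue
    n/=L; k=abs((f-i[0])@n)<.003
    if best is None or k.sum()>best.sum(): best=k
q=f[best]; c0=q.mean(0); n=np.linalg.svd(q-c0)[2][2]; n*=np.sign(n[0]); print('face',best.sum(),len(f),c0,n,'yaw',np.arctan2(n[1],n[0]),q.min(0),q.max(0))
# sole from top
g=A[(A[:,2]>.008)&(A[:,2]<.018)];c,s,a=cv2.minAreaRect((g[:,:2]*1000).astype(np.float32)); print('sole vis',len(g),c,s,a)
# former
m=near(P,.53,.2,.1);A=P[m]; g=A[(A[:,2]>.012)&(A[:,2]<.1)]
c,s,a=cv2.minAreaRect((g[:,:2]*1000).astype(np.float32)); print('former ply',len(g),c,s,a)
g=A[(A[:,2]>.03)]; c,s,a=cv2.minAreaRect((g[:,:2]*1000).astype(np.float32)); print('barrel top',len(g),c,s,a,g[:,2].max())
g=A[(A[:,2]>.06)]; c,s,a=cv2.minAreaRect((g[:,:2]*1000).astype(np.float32)); print('barrel z>60',len(g),c,s,a)
m=near(S,.53,.2,.1);B=S[m]; g=B[(B[:,2]>.03)]; print('sc barrel max',g[:,2].max()); g=g[g[:,2]>.06];c,s,a=cv2.minAreaRect((g[:,:2]*1000).astype(np.float32)); print(c,s,a)
for c in('top','scene'):
  read_camera(c)
  for t in('gauge','former','gauge_grip'):
    for r in outline_of(c,t): print(c,t,round(r['p'],2),np.round(r['extent']))
```

```text
griptop top 132 [ 0.57626611 -0.13453754  0.20180352] [0.03728223 0.02968289 0.01935716]
(578.053955078125, -135.39271545410156) (19.699201583862305, 37.18340301513672) 64.68597412109375
griptop sc 84 [ 0.58074139 -0.13978269  0.19813106]
face 831 1118 [ 0.58456915 -0.14353944  0.09148997] [ 0.90042617 -0.43500243 -0.00236644] yaw -0.4500423286393666 [ 0.55453068 -0.20193859  0.05033682] [ 0.61515978 -0.07816231  0.13485977]
sole vis 350 (567.442138671875, -135.682373046875) (189.25216674804688, 149.3134002685547) 74.80734252929688
former ply 1583 (519.0191040039062, 213.26730346679688) (105.27595520019531, 111.75519561767578) 73.08789825439453
barrel top 791 (518.4824829101562, 212.54270935058594) (79.87252807617188, 61.2821159362793) 73.1922607421875 0.08995908292041288
barrel z>60 667 (518.0955200195312, 211.59768676757812) (75.56314849853516, 60.979087829589844) 74.19145965576172
sc barrel max 0.08446845264590341
(518.5747680664062, 208.7888641357422) (69.1193618774414, 69.41370391845703) 71.42652893066406
top gauge 0.76 [391. 294.  49.  33.]
top gauge 0.56 [371. 221.  51.  45.]
top gauge 0.52 [384. 172.  23.  23.]
top former 0.92 [240. 256.  48.  50.]
top former 0.91 [222. 362.  34.  39.]
top former 0.72 [273. 324.  35.  34.]
top gauge_grip 0.89 [394. 294.  49.  34.]
top gauge_grip 0.84 [368. 221.  56.  42.]
scene gauge 0.92 [260. 263.  49.  73.]
scene gauge 0.84 [322. 284.  47.  74.]
scene former 0.78 [320. 231.  28.  30.]
scene former 0.64 [326. 204.  28.  26.]
scene former 0.62 [380. 238.  43.  41.]
scene gauge_grip 0.82 [263. 262.  44.  72.]
scene gauge_grip 0.6 [322. 282.  48.  71.]
```

The gauge is at about (0.578, -0.137) with yaw -0.445. The former is at about (0.5185, 0.211) with yaw -0.295. The moves can't tilt the tool, so I'll pinch the grip across its 36 mm (gauge x) so that it can pivot between the pads. Before that I'll bring the wrist camera to the dial face to read the mark.

Call:
apply_moves:
  increments: [85, -20, -20, -40, 0, 85, -45, -40, 0, 0, 85, -45, -40, 0, 0, 85, -45, -40, 0, 0, 85, -45, -40, 0, 0, 85, -45, -40, 0, 0, 85, -45, -40, 0, 0, 85, -45, -40, 0, 0, 85, -45, -40, 0, 0, 85, -45, -40, 0, 0, 85, -45, -40, 0, 0, 85, -45, -40, 0, 0]

```text
t: 2.05
eef_pos: [0.5672, 0.0173, 0.2736]
tool_rot: [0.002, 0.165, 0.986, 0.005]
contact_force: [1.5, 0.9, 0.1]
gripper_width: 0.996
```

Call:
apply_moves:
  increments: [85, -43, -38, 0, 0, 85, -43, -38, 0, 0, 85, -43, -38, 0, 0, 85, -43, -38, 0, 0, 85, -40, -36, 0, 0, 85, 0, 0, 0, 10, 85, 0, 0, 0, 10, 85, 0, 0, 0, 10, 85, 0, 0, 0, 10, 85, 0, 0, 0, 10, 85, 0, 0, 0, 10, 85, 0, 0, 0, 10]

```text
t: 3.55
eef_pos: [0.711, -0.2443, 0.2714]
tool_rot: [0.0, 0.717, 0.697, 0.005]
contact_force: [0.1, -0.6, 0.2]
gripper_width: 0.997
```

Call:
apply_moves:
  increments: [85, 0, 0, 0, 10, 85, 0, 0, 0, 10, 85, 0, 0, 30, 5, 85, 0, 0, 30, 0, 85, 0, 0, 30, 0]

```text
t: 4.18
eef_pos: [0.7142, -0.243, 0.1819]
tool_rot: [0.001, 0.854, 0.52, 0.007]
contact_force: [-0.1, -0.2, -1.1]
gripper_width: 0.999
```

Run:
```python
from h import *
T,o=tool(); print(T.round(3),o['q'].round(2))
im,d=read_camera('wrist'); cv2.imwrite('pics/w1.png',im); np.save('pics/w1.npy',d); np.save('pics/w1T.npy',T)
```

```text
[[ 0.46   0.888  0.013  0.714]
 [ 0.888 -0.46   0.006 -0.243]
 [ 0.011  0.009 -1.     0.182]
 [ 0.     0.     0.     1.   ]] [-0.21  0.78  0.81  1.43 -0.59  1.17  0.2 ]
```

View pics/w1.png

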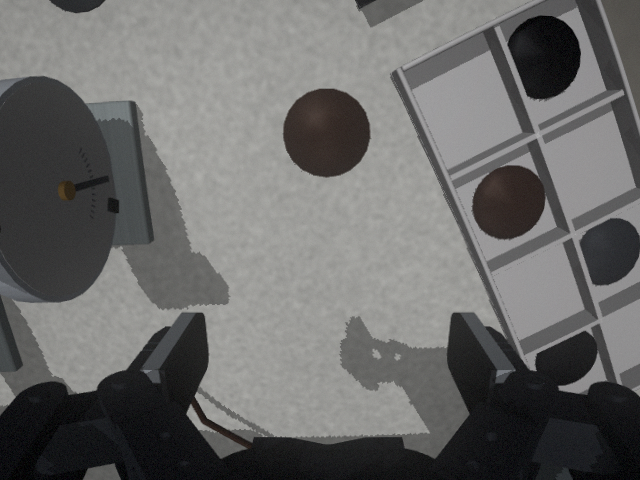

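The wrist picture shows the dial face at the left. The pointer runs from (66,190) to (107,178) and the dark mark is at (113,205). Now I'll measure the mark's angle on the dial plane.

Run:
```python
from h import *
im=cv2.imread('pics/w1.png'); d=np.load('pics/w1.npy');T=np.load('pics/w1T.npy')
cv2.imwrite('pics/w1c.png',cv2.resize(im[130:260,30:160],None,fx=4.5,fy=4.5,interpolation=cv2.INTER_CUBIC))
P=cloud('wrist',d,T)
for n,(u,v) in dict(face=(40,240),face2=(60,120),face3=(90,230),sole=(130,180),pivot=(66,190),ptr=(95,182),mark=(113,206),table=(250,60)).items(): print(n,P[v,u].round(4))
# face plane
m=np.zeros(d.shape,bool); m[95:280,5:108]=1
Q=P.copy().reshape(-1,3)[m.ravel()]; Q=Q[np.isfinite(Q[:,0])&(Q[:,2]>.035)&(Q[:,2]<.14)]
rng=np.random.default_rng(0);best=None
for _ in range(500):
    i=Q[rng.choice(len(Q),3,False)]; n=np.cross(i[1]-i[0],i[2]-i[0]); L=np.linalg.norm(n)
    if L<1e-7: continue
    n/=L; k=abs((Q-i[0])@n)<.0015
    if best is None or k.sum()>best.sum(): best=k
q=Q[best]; c=q.mean(0); n=np.linalg.svd(q-c)[2][2]; n*=np.sign(n[0]); print('plane',best.sum(),len(Q),c,n,'yaw',np.arctan2(n[1],n[0]))
np.savez('pics/face.npz',c=c,n=n)
# rectified dial image; coordinates: y along gauge y, z up; 
n[2]=0;n/=np.linalg.norm(n); ey=np.array([-n[1],n[0],0])
# pivot intersection
o,r=rays('wrist',[(66,190)],T); 
for off in(0,.004): 
    s=((c+off*n-o)@n)/(r[0]@n); X=o+s*r[0]; print('pivot at',off,X)
for off in(0,):
  out=np.zeros((560,560,2))
  cc=np.array([*(c+ n*off)[:2],0]); 
  piv=X-0.004*0*n
  y0=(X-c)@ey
  a=(np.arange(560)-280)/4000. 
  Y,Z=np.meshgrid(a,-a)
  W=cc+ (Y+y0)[...,None]*ey+ (Z+.078)[...,None]*np.array([0,0,1.]); 
  base=c+0; W=np.array([c[0],c[1],0])+(Y+y0)[...,None]*ey+(Z+.078)[...,None]*np.array([0,0,1.])
  p=proj('wrist',W.reshape(-1,3),T).reshape(560,560,2).astype(np.float32)
  R=cv2.remap(im,p[...,0],p[...,1],cv2.INTER_LINEAR)
  R=R[:, ::1]; cv2.circle(R,(280,280),216,(0,255,0),1); cv2.imwrite('pics/rect1.png',R)
```

```text
face [ 0.5757 -0.1592  0.1075]
face2 [ 0.6045 -0.1003  0.0687]
face3 [ 0.5731 -0.1664  0.0564]
sole [ 0.5965 -0.1474  0.0122]
pivot [ 0.5902 -0.1397  0.0811]
ptr [ 0.5888 -0.1396  0.0442]
mark [ 0.58   -0.1585  0.025 ]
table [ 7.190e-01 -1.141e-01 -7.000e-04]
plane 16695 17187 [ 0.58681587 -0.13733918  0.08786801] [ 0.90244171 -0.43081089  0.00097012] yaw -0.4453913615328404
pivot at 0 [ 0.5861621  -0.13870865  0.07474336]
pivot at 0.004 [ 0.59013721 -0.1396666   0.08095807]
```

View pics/w1c.png

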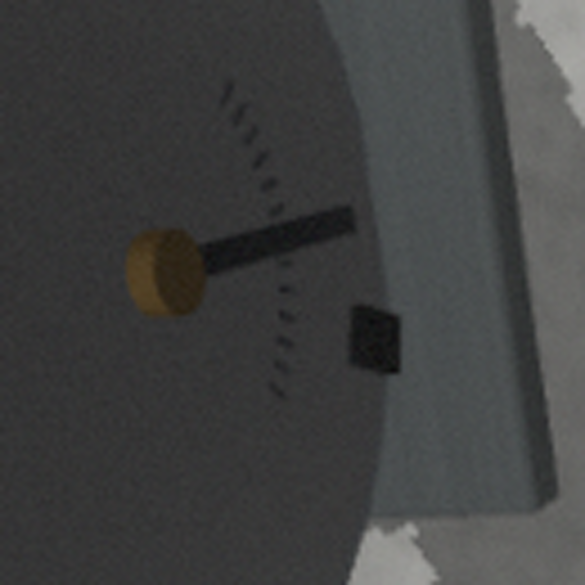

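View pics/rect1.png

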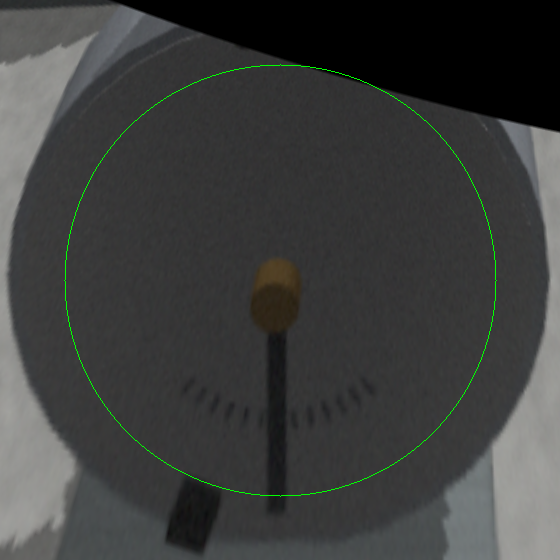

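Run:
```python
from h import *
im=cv2.imread('pics/w1.png'); T=np.load('pics/w1T.npy'); f=np.load('pics/face.npz'); c,n=f['c'],f['n'].copy()
n[2]=0;n/=np.linalg.norm(n); ey=np.array([-n[1],n[0],0]); b=np.array([c[0],c[1],0])+.003*n
o,r=rays('wrist',[(66,190)],T)
def YZ(px):
    px=np.array(px)/4.5+np.array([30,130])-.39
    o,r=rays('wrist',px,T); s=((b-o)@n)/(r@n); X=o+s[:,None]*r; return np.c_[(X-b)@ey,X[:,2]]
# pixel coords in w1c: pointer tip mid, pointer upper mid, mark inner edge ends, outer edge ends
a=YZ([(352,218),(205,258),(355,305),(349,362),(400,316),(399,374)])
y0=a[0,0]
print((a-[y0,.078])*1000)
print('ptr tip r',.078-a[0,1],'ptr slope',np.arctan2(-(a[0,0]-a[1,0]),-(a[0,1]-a[1,1])))
for m in (a[2:4].mean(0),a[4:].mean(0),a[2:].mean(0)): print('mark',m-[y0,.078],np.hypot(*(m-[y0,.078])),'angle',np.arctan2(-(m[0]-y0),.078-m[1]))
print('gauge centre', b-(.012)*n+y0*ey)
print('y of grip from top cloud', (np.array([.578,-.1354,0])-b)@ey-y0)
```

```text
[[  0.         -51.9422316 ]
 [  0.3393238   -8.89249246]
 [-13.67779248 -48.44546403]
 [-22.08504363 -43.58725747]
 [-18.21763816 -62.8252116 ]
 [-27.52022862 -59.25878411]]
ptr tip r 0.051942231604265796 ptr slope 0.007881970564902467
mark [-0.01788142 -0.04601636] 0.04936851798328058 angle 0.3706301356204067
mark [-0.02286893 -0.061042  ] 0.06518522544398002 angle 0.3584573051916668
mark [-0.02037518 -0.05352918] 0.057275831046800854 angle 0.3637033444207144
gauge centre [ 0.57826592 -0.13435835  0.        ]
y of grip from top cloud -0.001054587633406578
```

The mark is at about 0.355 rad. The gauge centre is at about (0.578, -0.135), and the wrist and top cameras agree on it. I'll move above the grip.

Call:
apply_moves:
  increments: [85, 0, 0, -45, 0, 85, 0, 0, -45, 0, 85, 8, -42, 0, -2, 85, 8, -42, 0, 0, 85, 8, -42, 0, 0, 85, 8, -42, 0, 0, 85, 0, 0, 0, 0]

```text
t: 5.1
eef_pos: [0.5709, -0.1367, 0.271]
tool_rot: [-0.003, 0.844, 0.536, 0.006]
contact_force: [0.6, -1.1, 0.2]
gripper_width: 0.997
```

```bash
cat > go.py <<'E'
from h import *
import sys
def go(tx,ty,tz,yaw_y=None):
    T,o=tool(); d=np.array([tx,ty,tz])-T[:3,3]; print('pos',T[:3,3].round(4),'z',T[:3,2].round(3),'tool y az deg',np.degrees(np.arctan2(T[1,1],T[0,1])).round(2),'t',o['t'],'F',np.round(o['contact_force'],1),'w',round(o['gripper_width']*85.4,1))
    print('local mm',(T[:3,:3].T@d*1000).round(1), 'roll', None if yaw_y is None else round(np.degrees(np.arctan2(T[1,1],T[0,1]))-yaw_y,2))
if __name__=='__main__': go(*map(float,sys.argv[1:]))
E
python3 go.py .578 -.135 .156 -25.5
python3 - <<'E'
from h import *
T,o=tool()
im,d=read_camera('wrist'); cv2.imwrite('pics/w2.png',im); P=cloud('wrist',d,T)
A=P.reshape(-1,3); g=A[(A[:,2]>.19)&(A[:,2]<.215)&(np.hypot(A[:,0]-.578,A[:,1]+.135)<.03)]
print(len(g),g.mean(0),cv2.minAreaRect((g[:,:2]*1000).astype(np.float32)))
E
```

```text
pos [ 0.5709 -0.1367  0.271 ] z [ 0.006  0.012 -1.   ] tool y az deg -25.18 t 5.1 F [ 0.6 -1.1  0.2] w 85.1
local mm [  3.    5.7 115. ] roll 0.32
2589 [ 0.57852403 -0.13264231  0.20113102] ((578.0916748046875, -134.10231018066406), (19.812362670898438, 35.99922180175781), 64.15972900390625)
```

View pics/w2.png

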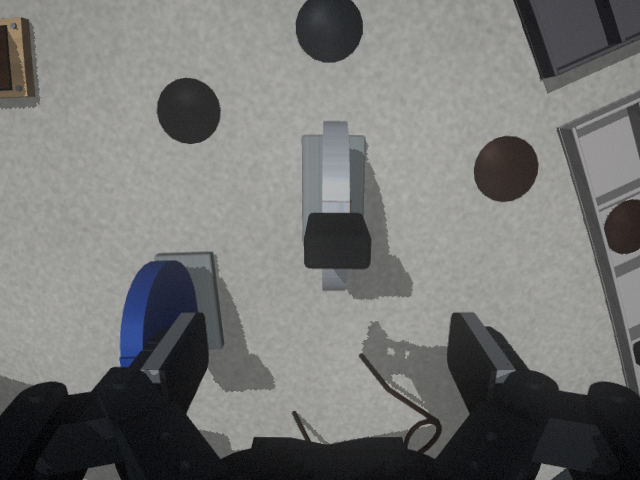

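The picture shows the grip under the camera at about (337,240), square to the jaws. The top-face fit gives a centre of (0.5781, -0.1341). I'll descend.

Call:
apply_moves:
  increments: [80, 2, 3, 27, 0.5, 75, 1, 2, 27, 0, 70, 1, 1, 27, 0, 65, 0, 0, 20, 0, 65, 0, 0, 8, 0, 65, 0, 0, 0, 0]

```text
t: 5.9
eef_pos: [0.5874, -0.1399, 0.1628]
tool_rot: [0.002, 0.847, 0.532, 0.008]
contact_force: [-0.1, -0.3, -0.5]
gripper_width: 0.765
```

```bash
python3 go.py .578 -.134 .156 -25.7
python3 - <<'E'
from h import *
im,d=read_camera('wrist'); cv2.imwrite('pics/w3.png',im)
E
```

```text
pos [ 0.5874 -0.1399  0.1628] z [ 0.016  0.006 -1.   ] tool y az deg -25.78 t 5.9 F [-0.1 -0.3 -0.5] w 65.3
local mm [  1.1 -11.1   6.7] roll -0.08
```

View pics/w3.png

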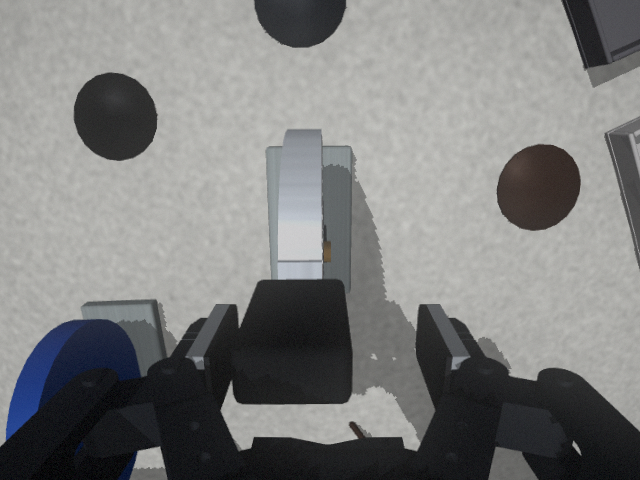

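Call:
apply_moves:
  increments: [65, 1, -8, 4, 0, 65, 0, -3, 2, 0, 65, 0, 0, 0, 0, 65, 0, 0, 0, 0]

```text
t: 6.45
eef_pos: [0.5785, -0.1338, 0.1588]
tool_rot: [0.003, 0.847, 0.532, 0.01]
contact_force: [-0.4, 0.3, 1.4]
gripper_width: 0.758
```

```bash
python3 go.py .578 -.134 .156 -25.7
```

```text
pos [ 0.5785 -0.1338  0.1588] z [ 0.02   0.007 -1.   ] tool y az deg -25.76 t 6.45 F [-0.4  0.3  1.4] w 64.8
local mm [-0.4 -0.5  2.7] roll -0.06
```

Call:
apply_moves:
  increments: [50, 0, 0, 2, 0, 40, 0, 0, 0, 0, 30, 0, 0, 0, 0, 20, 0, 0, 0, 0, 20, 0, 0, 0, 0, 20, 0, 0, 0, 0, 20, 0, 0, 0, 0]
  squeeze: 35

```text
t: 7.32
eef_pos: [0.5785, -0.1337, 0.157]
tool_rot: [0.002, 0.847, 0.532, 0.01]
contact_force: [-1.5, 0.9, 1.3]
gripper_width: 0.422
```

```bash
python3 go.py .578 -.134 .156 -25.7
```

```text
pos [ 0.5785 -0.1337  0.157 ] z [ 0.02   0.007 -1.   ] tool y az deg -25.76 t 7.325 F [-1.5  0.9  1.3] w 36.1
local mm [-0.5 -0.3  1. ] roll -0.06
```

Call:
apply_moves:
  increments: [20, 0, 0, -10, 0, 20, 0, 0, -25, 0, 20, 0, 0, -35, 0, 20, 0, 0, -35, 0, 20, 0, 0, -30, 0, 20, 0, 0, -10, 0, 20, 0, 0, 0, 0]

```text
t: 8.2
eef_pos: [0.5727, -0.1342, 0.3035]
tool_rot: [0.0, 0.847, 0.531, 0.007]
contact_force: [-0.7, 0.6, -5.0]
gripper_width: 0.42
```

```bash
python3 go.py .5185 .211 .27 -16.9
python3 - <<'E'
from h import *
im,d=read_camera('wrist'); cv2.imwrite('pics/w4.png',im)
im,d=read_camera('scene'); cv2.imwrite('pics/s4.png',cv2.resize(im[150:350,230:430],None,fx=3,fy=3,interpolation=cv2.INTER_CUBIC))
E
```

```text
pos [ 0.5727 -0.1342  0.3035] z [ 0.013  0.007 -1.   ] tool y az deg -25.83 t 8.2 F [-0.7  0.6 -5. ] w 35.8
local mm [ 286.7 -199.5   35.2] roll -8.93
```

View pics/w4.png

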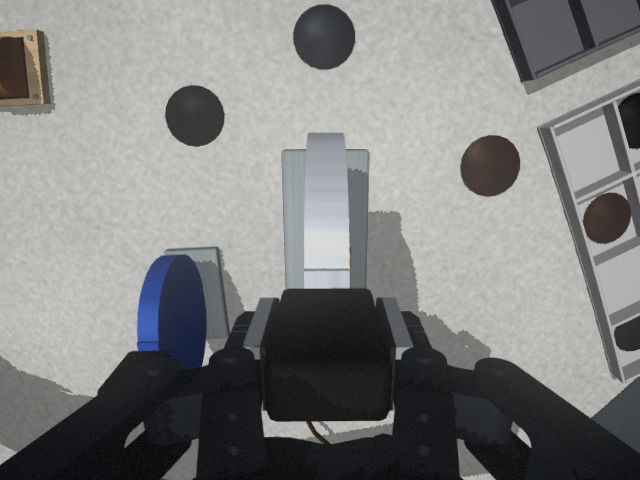

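View pics/s4.png

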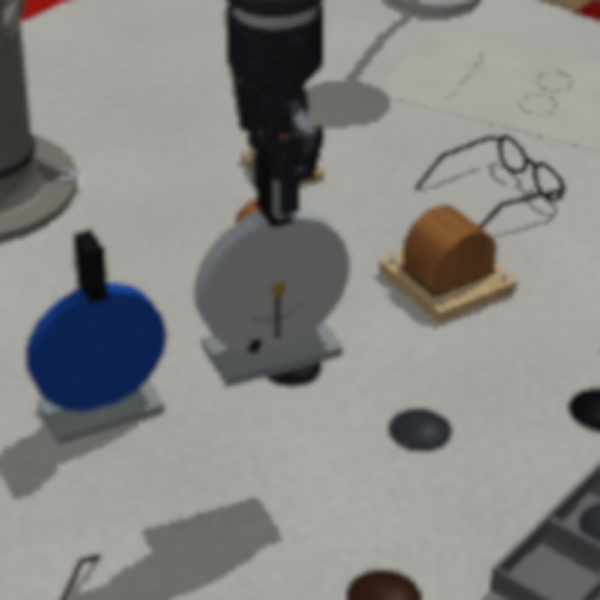

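The gauge is held level, with its sole at about 0.146 m. I'll carry it over the crown with gentle acceleration.

Call:
apply_moves:
  increments: [20, 10, -7, 0, 0, 20, 20, -14, 0, 0, 20, 28, -19, 0, -1, 20, 30, -21, 0, -2, 20, 30, -21, 0, -2, 20, 30, -21, 0, -2, 20, 30, -21, 0, -2, 20, 30, -21, 0, 0, 20, 30, -21, 0, 0, 20, 24, -17, 0, 0, 20, 15, -10, 0, 0, 20, 8, -5, 0, 0]

```text
t: 9.8
eef_pos: [0.4754, 0.2197, 0.2936]
tool_rot: [-0.003, 0.8, 0.6, -0.002]
contact_force: [0.2, -1.5, -4.5]
gripper_width: 0.417
```

```bash
python3 go.py .5185 .211 .27 -16.9
```

```text
pos [0.4754 0.2197 0.2936] z [-0.007  0.003 -1.   ] tool y az deg -16.33 t 9.8 F [ 0.2 -1.5 -4.5] w 35.6
local mm [ 3.8 44.  23.2] roll 0.57
```

Call:
apply_moves:
  increments: [20, 1, 8, 0, 0.5, 20, 1, 14, 0, 0, 20, 1, 14, 0, 0, 20, 0, 8, 10, 0, 20, 0, 0, 10, 0, 20, 0, 0, 0, 0, 20, 0, 0, 0, 0]

```text
t: 10.68
eef_pos: [0.5219, 0.2034, 0.2709]
tool_rot: [-0.002, 0.806, 0.592, -0.003]
contact_force: [0.4, -0.5, -5.6]
gripper_width: 0.418
```

```bash
python3 go.py .5185 .211 .245 -16.9
python3 - <<'E'
from h import *
im,d=read_camera('wrist'); cv2.imwrite('pics/w5.png',im)
im,d=read_camera('scene'); cv2.imwrite('pics/s5.png',cv2.resize(im[130:280,290:490],None,fx=4,fy=4,interpolation=cv2.INTER_CUBIC)); np.save('pics/s5.npy',d)
im,d=read_camera('top'); cv2.imwrite('pics/t5.png',cv2.resize(im[180:320,150:350],None,fx=4,fy=4,interpolation=cv2.INTER_CUBIC)); np.save('pics/t5.npy',d)
E
```

```text
pos [0.5219 0.2034 0.2709] z [-0.007 -0.001 -1.   ] tool y az deg -17.35 t 10.675 F [ 0.4 -0.5 -5.6] w 35.7
local mm [ 6.3 -5.3 25.9] roll -0.45
```

View pics/w5.png

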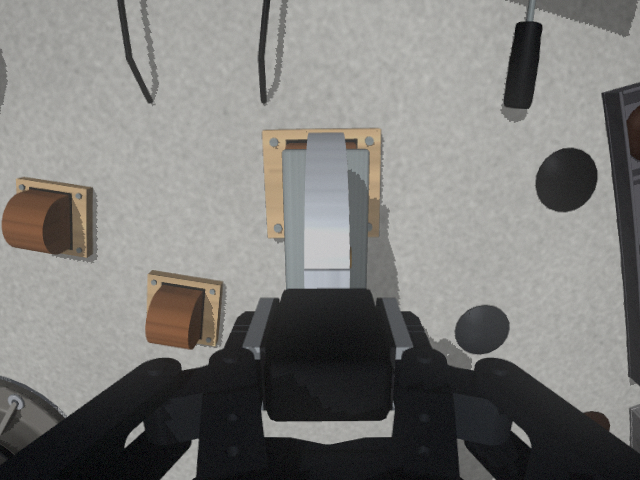

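View pics/s5.png

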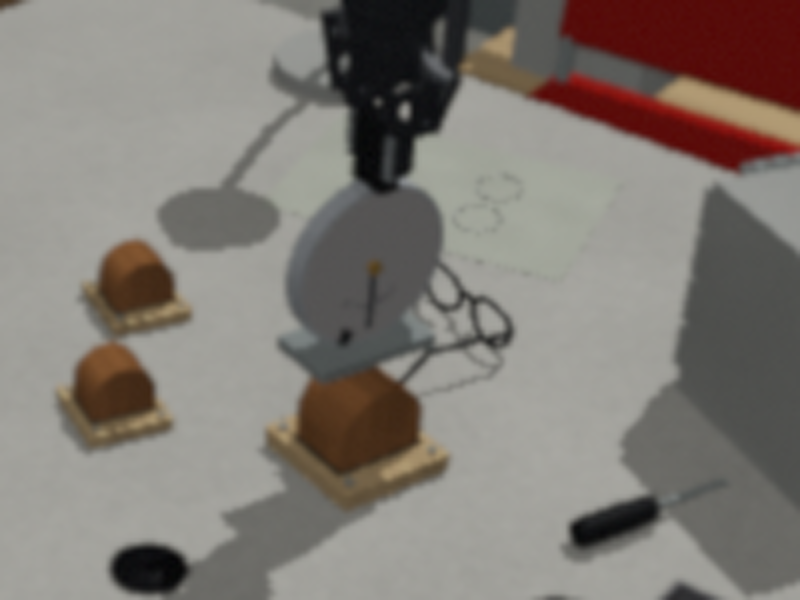

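View pics/t5.png

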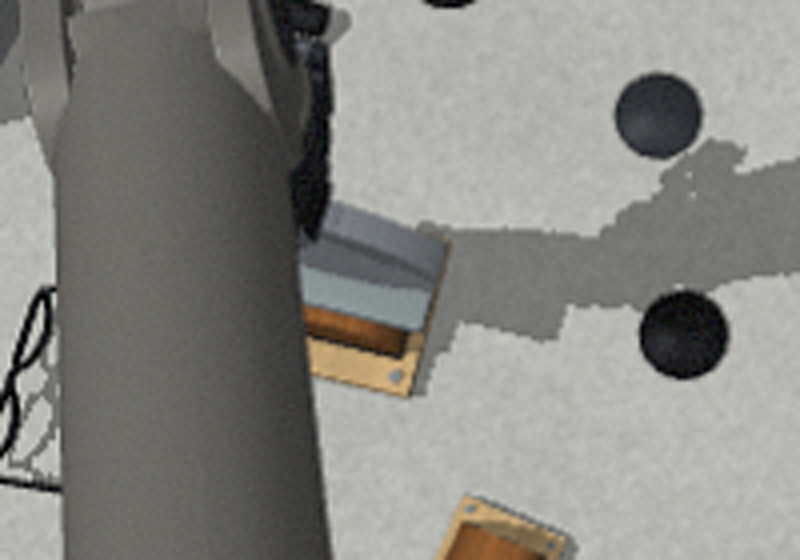

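The sole is above the barrel, level and square. I'll correct the position and lower the gauge until it touches.

Call:
apply_moves:
  increments: [20, 3, -3, 8, -0.4, 20, 3, -2, 8, 0, 20, 0, 0, 6, 0, 20, 0, 0, 4, 0, 20, 0, 0, 0, 0]

```text
t: 11.45
eef_pos: [0.518, 0.2125, 0.2432]
tool_rot: [-0.002, 0.803, 0.596, -0.003]
contact_force: [-0.2, -0.1, -5.2]
gripper_width: 0.417
```

```bash
python3 go.py .5185 .211 .236 -16.9
```

```text
pos [0.518  0.2125 0.2432] z [-0.007  0.    -1.   ] tool y az deg -16.78 t 11.45 F [-0.2 -0.1 -5.2] w 35.6
local mm [-1.3  0.9  7.2] roll 0.12
```

Call:
apply_moves:
  increments: [20, 0, 0, 3, 0, 20, 0, 0, 2, 0, 20, 0, 0, 0, 0]

```text
t: 11.82
eef_pos: [0.5184, 0.2124, 0.2387]
tool_rot: [-0.002, 0.803, 0.596, -0.002]
contact_force: [-1.8, -0.1, -3.0]
gripper_width: 0.414
```

Call:
apply_moves:
  increments: [20, 0, 0, 2, 0, 20, 0, 0, 0, 0]

```text
t: 12.08
eef_pos: [0.5185, 0.2124, 0.2372]
tool_rot: [-0.002, 0.803, 0.596, -0.002]
contact_force: [-1.4, -0.1, -0.5]
gripper_width: 0.416
```

Contact is about 4.7 N. I'll let it stand level for about a second.

Call:
apply_moves:
  increments: [20, 0, 0, 0, 0, 20, 0, 0, 0, 0, 20, 0, 0, 0, 0, 20, 0, 0, 0, 0, 20, 0, 0, 0, 0, 20, 0, 0, 0, 0, 20, 0, 0, 0, 0, 20, 0, 0, 0, 0, 20, 0, 0, 0, 0, 20, 0, 0, 0, 0]

```text
t: 13.32
eef_pos: [0.5185, 0.2124, 0.2374]
tool_rot: [-0.003, 0.803, 0.596, -0.002]
contact_force: [-1.3, -0.2, -0.4]
gripper_width: 0.415
```

```bash
cat > snap.py <<'E'
from h import *
import sys
i=sys.argv[1]
T,o=tool(); np.save(f'pics/T{i}.npy',T)
im,d=read_camera('scene'); cv2.imwrite(f'pics/sf{i}.png',im); cv2.imwrite(f'pics/s{i}.png',cv2.resize(im[160:270,330:440],None,fx=5.4,fy=5.4,interpolation=cv2.INTER_CUBIC)); np.save(f'pics/s{i}.npy',d)
im,d=read_camera('wrist'); cv2.imwrite(f'pics/w{i}.png',im); np.save(f'pics/w{i}.npy',d)
E
python3 snap.py 6; python3 go.py .5185 .211 .236 -16.9
```

```text
pos [0.5185 0.2124 0.2374] z [-0.006  0.001 -1.   ] tool y az deg -16.82 t 13.425 F [-1.7 -1.2 -0.3] w 35.7
local mm [-1.3  0.4  1.4] roll 0.08
```

View pics/s6.png

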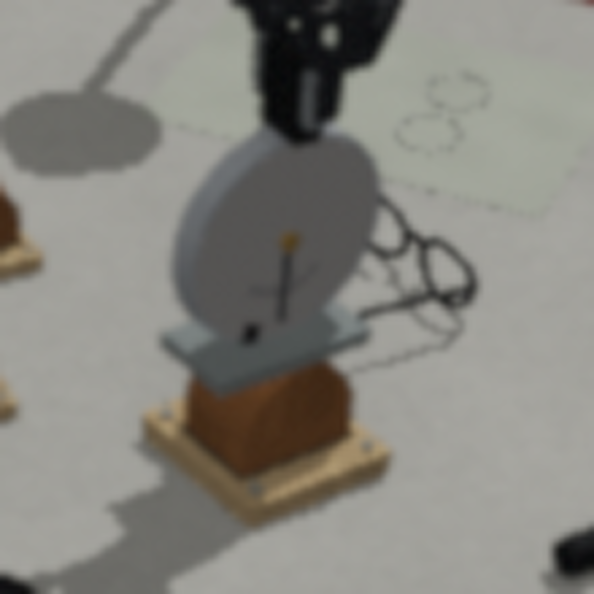

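View pics/w6.png

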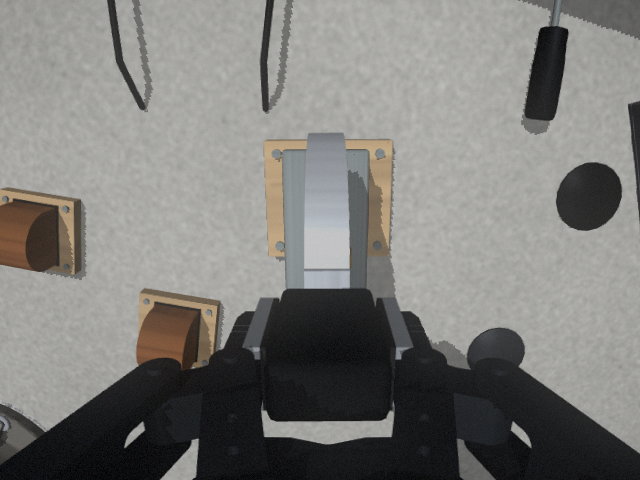

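It stands level and centred, with the pointer plumb and parallel to the dial's vertical. Milestone pose is held for over 1 s. Now I'll lower the squeeze and start rocking towards the gauge's -y (tool -x) in stages.

Call:
apply_moves:
  increments: [20, 0, 0, 0, 0, 20, -4, 0, 0, 0, 20, -5, 0, 0.3, 0, 20, -5, 0, 0.3, 0, 20, -5, 0, 0.3, 0, 20, 0, 0, 0, 0]
  squeeze: 20

```text
t: 14.18
eef_pos: [0.5147, 0.1944, 0.2376]
tool_rot: [-0.002, 0.803, 0.596, 0.001]
contact_force: [-1.7, 1.0, -0.3]
gripper_width: 0.418
```

```bash
cat > rel.py <<'E'
from h import *
T,o=tool(); d=T[:3,3]-np.array([.5185,.2124,.2374]); yw=-.295
print('former-frame TCP shift mm x,y,z',round((d[0]*np.cos(yw)+d[1]*np.sin(yw))*1e3,1),round((-d[0]*np.sin(yw)+d[1]*np.cos(yw))*1e3,1),round(d[2]*1e3,1),'tz',T[:3,2].round(3),'yaw y',round(np.degrees(np.arctan2(T[1,1],T[0,1])),1),'F',np.round(o['contact_force'],1),'M',np.round(o['torque'],2),'w',round(o['gripper_width']*85.4,1),'t',o['t'])
E
python3 rel.py; python3 snap.py 7
```

```text
former-frame TCP shift mm x,y,z 1.6 -18.3 0.2 tz [-0.001  0.005 -1.   ] yaw y -16.8 F [-1.7  1.  -0.3] M [ 0.29 -0.05  0.03] w 35.7 t 14.175
```

View pics/s7.png

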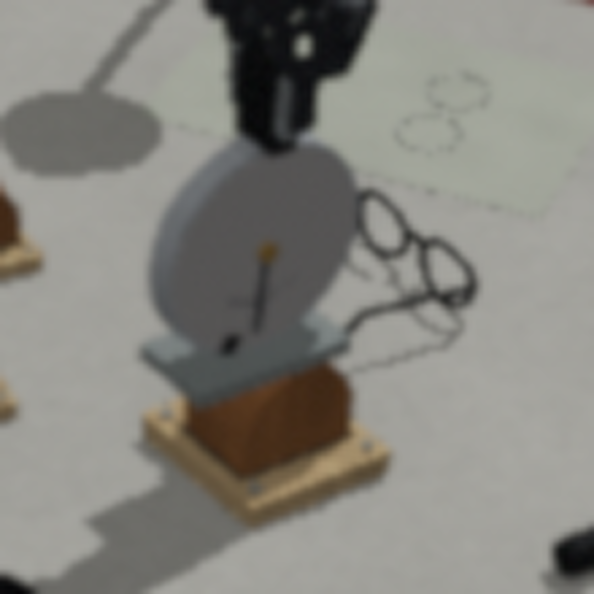

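View pics/w7.png

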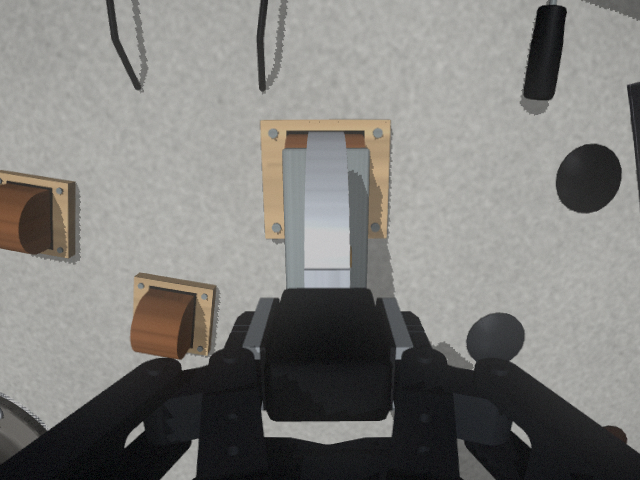

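The gauge slid instead of rocking because the pads' torsion holds it. I'll press a bit more (still below the stop) so that sole friction and offset contact turn it, and go in small steps.

Call:
apply_moves:
  increments: [20, 0, 0, 1.5, 0, 20, 0, 0, 1.5, 0, 20, 0, 0, 0, 0]

```text
t: 14.65
eef_pos: [0.5149, 0.1946, 0.2346]
tool_rot: [-0.002, 0.803, 0.596, 0.001]
contact_force: [-1.1, 0.2, 3.1]
gripper_width: 0.417
```

```bash
python3 rel.py
```

```text
former-frame TCP shift mm x,y,z 1.7 -18.1 -2.8 tz [-0.001  0.004 -1.   ] yaw y -16.8 F [-1.1  0.2  3.1] M [ 0.17  0.19 -0.01] w 35.6 t 14.65
```

Call:
apply_moves:
  increments: [20, -4, 0, 0.3, 0, 20, -4, 0, 0.5, 0, 20, -4, 0, 0.5, 0, 20, -4, 0, 0.5, 0]

```text
t: 15.15
eef_pos: [0.5096, 0.1798, 0.2328]
tool_rot: [-0.003, 0.802, 0.597, 0.001]
contact_force: [-0.8, 2.0, 3.1]
gripper_width: 0.412
```

```bash
python3 rel.py; python3 snap.py 8
```

```text
former-frame TCP shift mm x,y,z 1.0 -33.7 -4.6 tz [-0.002  0.006 -1.   ] yaw y -16.7 F [-0.8  2.   3.1] M [0.82 0.16 0.03] w 35.2 t 15.15
```

View pics/w8.png

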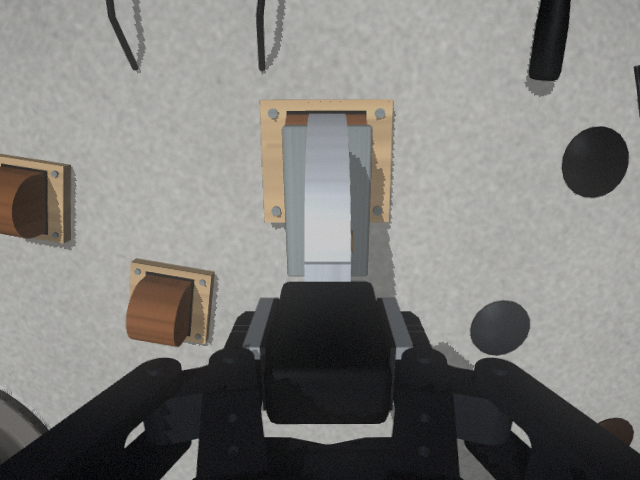

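Now it's rocking: the grip's top tilts and the sole swings out in the picture. I'll continue.

Call:
apply_moves:
  increments: [20, -4, 0, 0.7, 0, 20, -4, 0, 0.8, 0, 20, -4, 0, 0.8, 0, 20, -4, 0, 0.9, 0]

```text
t: 15.75
eef_pos: [0.5047, 0.1632, 0.2292]
tool_rot: [-0.003, 0.802, 0.597, 0.001]
contact_force: [-0.7, 2.2, 0.8]
gripper_width: 0.419
```

```bash
python3 rel.py; python3 snap.py 9
```

```text
former-frame TCP shift mm x,y,z 1.1 -51.0 -8.2 tz [-0.002  0.006 -1.   ] yaw y -16.7 F [-0.7  2.2  0.8] M [0.76 0.09 0.09] w 35.8 t 15.75
```

View pics/s9.png

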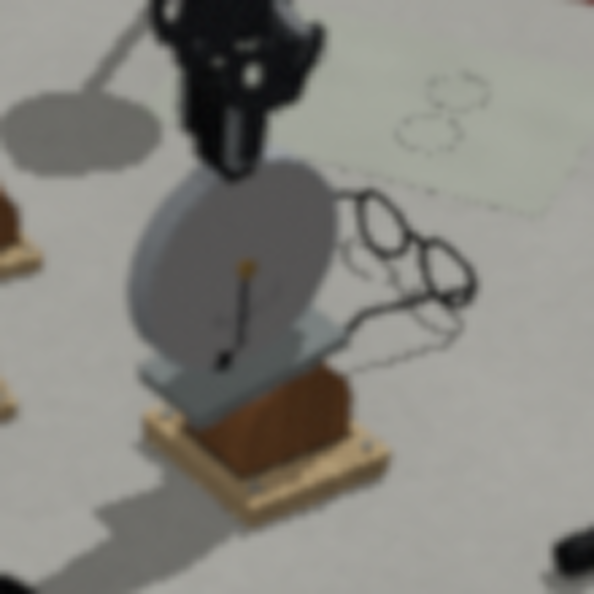

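View pics/w9.png

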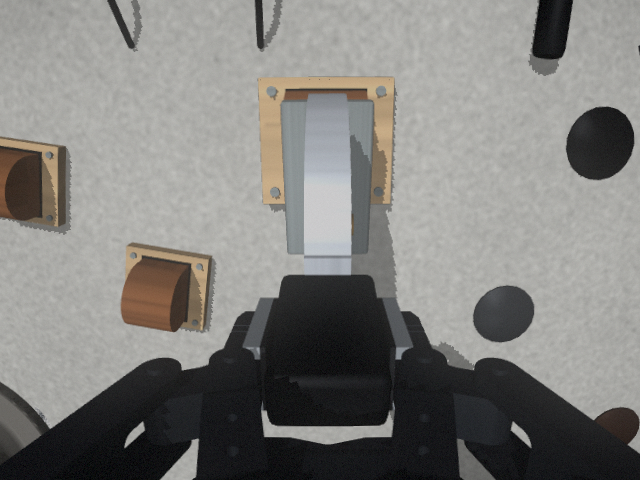

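```bash
cat > tilt.py <<'E'
from h import *
import sys
i=sys.argv[1]
T=np.load(f'pics/T{i}.npy'); d=np.load(f'pics/w{i}.npy'); P=cloud('wrist',d,T)
yw=-.295; ex=np.array([np.cos(yw),np.sin(yw),0]); ey=np.array([-np.sin(yw),np.cos(yw),0]); F0=np.array([.5185,.211,0])
X=(P-F0)@ex; Y=(P-F0)@ey; Z=P[...,2]
m=np.zeros(d.shape,bool); m[60:285,280:378]=1
m&=(abs(X)<.032)&(abs(X)>.0115)&(Z>.07)&(Z<.14)
x,y,z=X[m],Y[m],Z[m]
A=np.c_[x,y,np.ones(len(x))]; k=np.ones(len(x),bool)
for _ in range(6):
    s=np.linalg.lstsq(A[k],z[k],rcond=None)[0]; k=abs(A@s-z)<.003
th=np.arctan(s[1]); print('n',k.sum(),m.sum(),'tilt about x',round(th,3),'pitch',round(np.arctan(s[0]),3),'plane z at origin',round(s[2],4),'y range',y[k].min().round(4),y[k].max().round(4),'x range',x[k].min().round(3),x[k].max().round(3))
# sole +y end (top edge) -> centre underside
ye=np.percentile(y[k],99.5); ze=s[1]*ye+s[2]
c=np.array([ye,ze])-.055*np.array([np.cos(th),np.sin(th)])-.012*np.array([-np.sin(th),np.cos(th)])
print('sole centre y,z',c.round(4))
E
for i in 6 7 8 9; do python3 tilt.py $i; done
```

```text
n 5257 5326 tilt about x -0.017 pitch -0.015 plane z at origin 0.0925 y range -0.0449 0.0532 x range -0.032 0.028
sole centre y,z [-0.0023  0.0805]
n 5426 5435 tilt about x -0.007 pitch -0.008 plane z at origin 0.0925 y range -0.0626 0.0369 x range -0.03 0.03
sole centre y,z [-0.0184  0.0806]
n 6067 6107 tilt about x 0.083 pitch -0.005 plane z at origin 0.09 y range -0.0732 0.0369 x range -0.03 0.03
sole centre y,z [-0.0175  0.0765]
n 6277 6374 tilt about x 0.177 pitch -0.004 plane z at origin 0.0906 y range -0.0739 0.0347 x range -0.03 0.03
sole centre y,z [-0.0176  0.0752]
```

Tilt is now 0.177 rad (sole-plane fit), rolling cleanly. The sole centre is at y = -18 mm. I'll continue.

Call:
apply_moves:
  increments: [20, -4, 0, 1.1, 0, 20, -4, 0, 1.1, 0, 20, -4, 0, 1.1, 0, 20, -4, 0, 1.2, 0]

```text
t: 16.35
eef_pos: [0.5007, 0.1466, 0.2247]
tool_rot: [-0.002, 0.803, 0.596, 0.002]
contact_force: [-0.1, 1.5, 1.7]
gripper_width: 0.42
```

```bash
python3 rel.py; python3 snap.py 10; python3 tilt.py 10
```

```text
former-frame TCP shift mm x,y,z 2.1 -68.1 -12.7 tz [-0.     0.006 -1.   ] yaw y -16.8 F [-0.1  1.5  1.7] M [ 0.53 -0.02  0.02] w 35.9 t 16.35
n 6429 6707 tilt about x 0.222 pitch -0.002 plane z at origin 0.0907 y range -0.0828 0.0247 x range -0.029 0.032
sole centre y,z [-0.027   0.0723]
```

It slipped a little (sole y -27 mm). I'll now press mostly downward so the off-centre contact turns it.

Call:
apply_moves:
  increments: [20, -1, 0, 1.5, 0, 20, -1, 0, 1.5, 0, 20, -1, 0, 1.2, 0]

```text
t: 16.82
eef_pos: [0.4997, 0.1429, 0.2205]
tool_rot: [-0.002, 0.803, 0.596, 0.001]
contact_force: [-0.7, 0.4, 5.1]
gripper_width: 0.42
```

```bash
python3 rel.py; python3 snap.py 11; python3 tilt.py 11
```

```text
former-frame TCP shift mm x,y,z 2.2 -71.9 -16.9 tz [-0.001  0.005 -1.   ] yaw y -16.8 F [-0.7  0.4  5.1] M [0.44 0.09 0.07] w 35.9 t 16.825
n 6118 6254 tilt about x 0.239 pitch -0.003 plane z at origin 0.088 y range -0.0816 0.0238 x range -0.029 0.032
sole centre y,z [-0.0271  0.0691]
```

Call:
apply_moves:
  increments: [20, -4, 0, 0.9, 0, 20, -4, 0, 0.9, 0, 20, -4, 0, 1, 0]

```text
t: 17.3
eef_pos: [0.4961, 0.1311, 0.2174]
tool_rot: [-0.002, 0.803, 0.596, 0.001]
contact_force: [-0.2, -1.4, 3.1]
gripper_width: 0.417
```

```bash
python3 rel.py; python3 snap.py 12; python3 tilt.py 12
```

```text
former-frame TCP shift mm x,y,z 2.2 -84.3 -20.0 tz [-0.001  0.005 -1.   ] yaw y -16.8 F [-0.2 -1.4  3.1] M [ 0.45  0.02 -0.04] w 35.6 t 17.3
n 5975 6146 tilt about x 0.316 pitch -0.003 plane z at origin 0.0911 y range -0.069 0.0228 x range -0.029 0.032
sole centre y,z [-0.026  0.07 ]
```

Tilt is 0.316 with the sole at y = -26 mm. One small step more, then let it settle and compare the pointer with the mark.

Call:
apply_moves:
  increments: [20, -3, 0, 0.7, 0, 20, -3, 0, 0.7, 0, 20, 0, 0, 0, 0, 20, 0, 0, 0, 0, 20, 0, 0, 0, 0, 20, 0, 0, 0, 0, 20, 0, 0, 0, 0, 20, 0, 0, 0, 0, 20, 0, 0, 0, 0, 20, 0, 0, 0, 0, 20, 0, 0, 0, 0, 20, 0, 0, 0, 0]

```text
t: 18.9
eef_pos: [0.494, 0.1247, 0.2155]
tool_rot: [-0.002, 0.803, 0.596, 0.001]
contact_force: [0.4, 0.6, 0.9]
gripper_width: 0.414
```

```bash
python3 rel.py; python3 snap.py 13; python3 tilt.py 13
```

```text
former-frame TCP shift mm x,y,z 2.1 -91.1 -21.9 tz [-0.001  0.004 -1.   ] yaw y -16.8 F [0.4 0.6 0.9] M [ 0.27 -0.06 -0.03] w 35.4 t 18.9
n 5621 5624 tilt about x 0.352 pitch -0.003 plane z at origin 0.0927 y range -0.0647 0.0172 x range -0.029 0.032
sole centre y,z [-0.0306  0.0686]
```

View pics/s13.png

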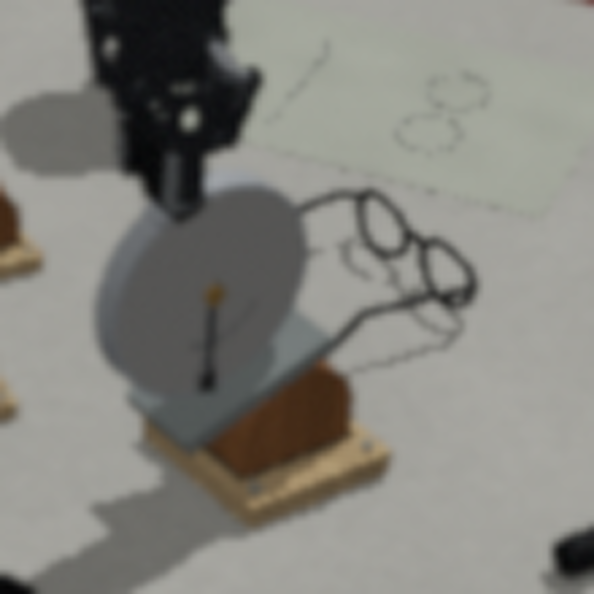

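View pics/w13.png

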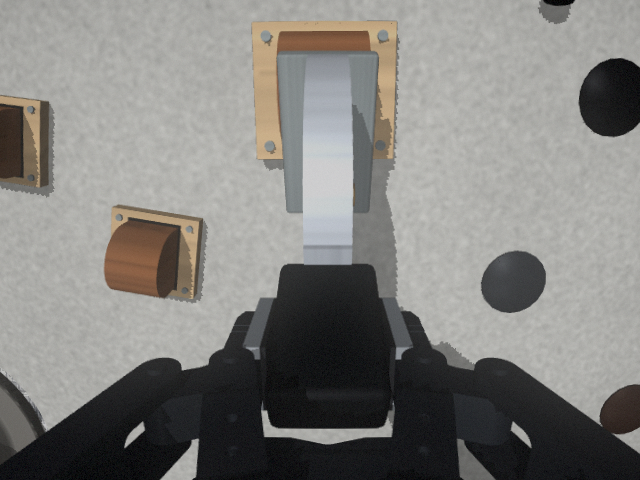

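The pointer's lower end lies on the dark mark, at about (206,382) in the zoomed view. I'll check it numerically with a sub-pixel comparison in the scene image.

Run:
```python
from h import *
yw=-.295-0.0; 
for i,th,sc in (('6',0,(-.0023,.0805)),('9',.19,(-.0176,.0752)),('13',.36,(-.0306,.0686))):
    im=cv2.imread(f'pics/sf{i}.png').astype(int)
    T=np.load(f'pics/T{i}.npy'); ex=T[:3,1]; ex=ex/np.linalg.norm(ex); ey=np.array([-ex[1],ex[0],0]); z=np.array([0,0,1.])
    F0=np.array([.5185,.211,0])+.0015*ex
    n=-np.sin(th)*ey+np.cos(th)*z
    D=F0+sc[0]*ey+sc[1]*z+.078*n+.013*ex
    c=proj('scene',[D])[0]
    h=im.max(2); x0,y0=int(c[0]),int(c[1])
    # brass pivot centroid: r-b large
    rb=(im[...,2]-im[...,0])[y0-6:y0+7,x0-6:x0+7].astype(float); rb=np.clip(rb-25,0,None); v,u=np.mgrid[y0-6:y0+7,x0-6:x0+7]
    pv=np.array([(rb*u).sum(),(rb*v).sum()])/rb.sum()
    print(i,'pred pivot',c.round(1),'seen',pv.round(2))
    off=pv-c
    for a in (0,.27,.31,.355,.40,.44):
        p=[D-r*(np.cos(th-a)*z-np.sin(th-a)*ey) for r in(.054,.062)]
        print('   mark',a,(proj('scene',p)+off).round(1).tolist())
    print('   plumb tip',(proj('scene',[D-.054*z])+off).round(1))
    w=h[int(pv[1])+5:int(pv[1])+26,int(pv[0])-14:int(pv[0])+8]
    print('cols from',int(pv[0])-14,'rows from',int(pv[1])+5)
    print('\n'.join(' '.join('%3d'%k for k in r) for r in w))
```

```text
6 pred pivot [384.2 204.2] seen [383.08 204.21]
   mark 0 [[381.7, 219.0], [381.5, 221.1]]
   mark 0.27 [[378.1, 219.8], [377.3, 222.1]]
   mark 0.31 [[377.5, 219.9], [376.7, 222.1]]
   mark 0.355 [[377.0, 219.9], [376.1, 222.1]]
   mark 0.4 [[376.4, 219.8], [375.4, 222.1]]
   mark 0.44 [[375.9, 219.8], [374.8, 222.1]]
   plumb tip [[381.7 219. ]]
cols from 369 rows from 209
 85  85  85  85  85  85  86  85  85  85  85  84  79  60  56  76  83  83  79  79  83  85
 86  85  85  85  85  85  85  85  85  85  85  85  79  59  57  75  82  81  78  81  84  85
 85  86  86  85  85  85  85  85  85  85  85  85  78  58  60  74  78  78  82  84  85  85
 85  84  85  84  85  85  84  83  82  83  83  81  74  56  61  72  77  81  84  85  85  85
 85  85  85  85  85  85  84  78  76  77  78  75  67  53  62  75  81  84  85  85  85  85
 85  84  85  84  85  85  83  79  77  76  77  74  64  53  68  80  84  85  85  85  85  87
 85  86  85  85  85  84  84  83  83  83  82  80  67  56  74  83  85  85  85  85  86  92
 85  85  85  85  85  85  85  85  85  85  84  82  67  57  74  84  85  85  85  84  89 105
 85  85  86  85  8
[... 4878 characters left out ...]
 105  98  92  89  86  84  85  86  86  83  75  62  59  68  81  88  88  88  89  88  88
116 115 111 105 100  93  88  87  87  87  87  85  82  83  83  86  87  88  88  88  85  81
108 114 116 111 106  95  89  88  88  88  88  88  88  87  87  88  88  88  87  82  77  71
109 104 107 101  95  90  88  88  87  87  88  88  88  87  88  88  87  85  81  74  69  69
131 104  95  91  88  89  87  88  88  88  88  87  87  88  87  87  83  79  72  69  72  75
149 120  88  81  84  87  88  87  88  88  88  88  87  87  86  82  76  70  67  72  79  80
152 124  94  78  76  82  86  87  87  87  87  87  86  84  80  73  67  67  71  77  80  78
154 126 102  90  79  76  81  85  87  88  88  87  83  77  71  66  68  73  76  79  79  75
```

The mark blob's centroid is within about 0.3 px (1 mm) of the plumb line through the pivot. The tilt (about 0.36) and the mark (0.355–0.38) agree. I'll wait one more second to check for creep before handing in.

Call:
apply_moves:
  increments: [20, 0, 0, 0, 0, 20, 0, 0, 0, 0, 20, 0, 0, 0, 0, 20, 0, 0, 0, 0, 20, 0, 0, 0, 0, 20, 0, 0, 0, 0, 20, 0, 0, 0, 0, 20, 0, 0, 0, 0]

```text
t: 20.0
eef_pos: [0.494, 0.1247, 0.2154]
tool_rot: [-0.002, 0.803, 0.596, 0.001]
contact_force: [-1.0, -0.4, 1.2]
gripper_width: 0.419
```

```bash
python3 rel.py; python3 snap.py 14; python3 tilt.py 14
```

```text
former-frame TCP shift mm x,y,z 2.1 -91.1 -22.0 tz [-0.001  0.004 -1.   ] yaw y -16.8 F [-1.  -0.4  1.2] M [ 0.22 -0.13  0.03] w 35.7 t 20.0
n 5622 5625 tilt about x 0.352 pitch -0.003 plane z at origin 0.0927 y range -0.0648 0.0171 x range -0.029 0.032
sole centre y,z [-0.0306  0.0686]
```

View pics/s14.png

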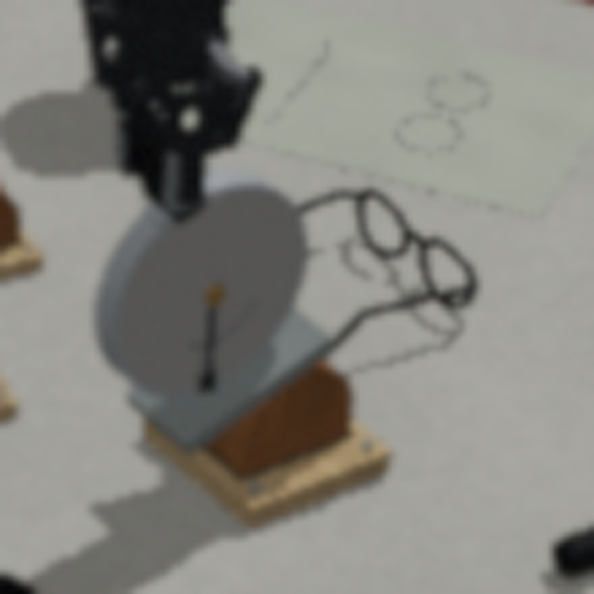

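Nothing moved over that second. The pointer is on the mark at about (206,382), contact is about 6 N, and the sole centre is inside its limits. I'll hand in.

```bash
python3 -c "
from station import *
print(hand_in())"
```

```text
the job is handed in; nothing more can be done
None
```

I set the gauge level and square on the largest former, held it there for over 1 s at about 5 N, then rocked it until the pointer sat on the mark. I handed it in at about 20 s, still held in the grip.

I pinched the grip across its 36 mm width instead of the suggested 20 mm. The moves cannot tilt the tool, so the gauge had to pivot between the pads.

**Last checks before handing in:**
- **Pointer on the mark:** the tilt measured 0.352 rad. The mark read 0.355–0.38 rad depending on the camera, so the two agree within about 0.03 rad (limit 0.083). In the scene picture the pointer tip lay on the mark to within about 1 mm.
- **Contact and stillness:** the sole pressed on the barrel with about 6 N. The tilt was the same one second later.
- **Sole position:** about 2 mm along the crown, about 31 mm across it (limit 40) and 69 mm high (limit 60).
- **Squareness:** within about 0.02 rad of the former.

**What went differently:** my first rocking attempt slid the sole sideways instead of tilting it. I pressed a little harder, up to about 10 N, to make it pivot. That is why the sole ended off-centre across the barrel, with the least margin of any limit.

I did not measure the lenses, frames and screwdriver at the end. The arm never went near them, and those in view in the later pictures looked undisturbed.

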